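Lay a fretwork lamp body down on its bearers

ROBOT

A 6-joint arm with a two-finger parallel gripper is mounted at the origin on the work surface. World frame = base frame: x ahead of the robot, y to its left, z up, the work surface at z = 0. Lengths are in m, angles in rad, forces in N, time in s.
With the tool pointing down it reaches from about 0.35 to 0.85 m from the base axis. Payload 8.1 kg.
Tool frame: the origin (TCP) lies on the centre line of the jaws, within the pads' length; the fingertips stand 19 mm ahead of it and the grasp point (between the pads) is the TCP (robot.tips_ahead is the distance from the TCP to the fingertips, in m); y points along the fingers, z is the direction in which the jaws open and shut, and the axes are right-handed (so a half turn about y gives the same grasp; the last joint's range is limited). The gripper opens to 93 mm and grips with 3 to 60 N. Pads are 15 mm wide; open, the fingers measure 128 mm over their backs; the gripper's body (75 mm by 188 mm) begins 65 mm behind the grasp point.
Start: joints at [-1.388, 0.13, 1.488, -0, 1.523, -0.085], TCP at [0.159, -0.579, 0.238] pointing down, gripper open.
Joint ranges: [-2.96, 2.96], [-0.89, 2.26], [0.02, 2.5], [-1.34, 4.48], [0, 2.73], [-2.66, 2.66]. Speed limits (rad/s): [2.39, 2.39, 2.79, 3.14, 3.14, 3.14].

INTERFACE

Orientations are given as a rotation vector (axis times angle).
In Python, from plant import robot, imaging, models gives the robot as it stands.
- The arm moves only by the tool carry_out, never from a script. Its argument "motion" is one flat list of numbers, 7 for each row, row after row: the shift along the tool's x, y, z in m, then the turn, a rotation vector about the tool's x, y, z in degrees, then the opening, from -1 (shut) to 1 (fully open). A call has exactly 5 rows; each row shifts and turns the pose as measured when the row begins, along the tool's axes as they then stand; what a row does not reach is not made up. A row lasts 1/10 s, in which the tool goes at most 50 mm and 8.59 degrees, less where a joint would pass 70% of its speed; a pose out of reach is approached as far as the arm can. A call is refused whole if a number of a shift passes 0.05 or a number of a turn 8.59, either way. A call with a gripper value outside its range is refused whole. The fingers move at their own pace and stop on an object; "squeeze" is the grip in N (left out, the last holds). Time passes only in rows, so rows that do not move let the fingers close, or fill a call up. It gives the time, the measured TCP pose, the force and the opening at its end, in the units of the state.
- robot.read_state(): the state, without advancing time (a new reading comes with each control period).
- imaging.read_camera(name): name is "scene" or "top"; returns the picture (480x640x3 uint8, blue, green, red); there is no depth.
- imaging.camera_model(name): a dict with "K" (3x3 intrinsics, pixels), "position" and "orientation" of the camera in the world. Camera axes: x right, y down, z forward; pixel columns grow to the right and rows downward; lengths in m; the calibration is good to about 2 mm. A picture is of the moment at which its call begins. camera_model takes no time and is no camera call.
- robot.close_job(): hands the job in, once; it reports no verdict.
Trained networks look in the newest picture that a camera, given by its name, has taken for a name from the list of things; names that differ only in an ending like _2 or _b are one class to them, and where a whole thing is asked for, a point or a joint stands for the part that bears it (a point fixed in the world has none). Each returns a list of dicts, best first, with "confidence" (0 to 1); they miss things now and then, are a little off and sometimes report something else, mostly with a low value. They report only what shows in the picture. A call takes as long as a camera call. They do not tell look-alikes from the thing itself.
- models.outline_of(camera, thing): "pixels" (480x640 bool, what is visible of it) and "pixel" ([column, row] in pixels, amid what is visible of it).
The state is a dict: "t": time; "q": joint angles; "dq": joint speeds; "joint_torque": joint torques, N m; "tool_pos": TCP position; "orientation": TCP orientation; "force": force on the tool from outside, world axes, zero at the start; "wrist_torque": the same for the moment, N m; "opening": finger opening in m.
Only numpy, scipy, OpenCV 4.12 (cv2) and the standard library are available. Lean on these libraries where they do the work, as an engineer would, in place of code of your own. Each camera call takes 0.05 s, during which the arm holds its last target.

TASK

Without gripping or lifting it, tip the tall wooden lamp body over away from the jig's upright stop strip so that it comes down gently, under control all the way, onto its side across the two bearers of the jig with its fretwork face up. Then push it endways with the fingertips until its foot butts squarely against that stop strip, and move clear. Leave everything else where it stands.

Things in the scene. Friction and masses are not known exactly. Their poses are not given: they have to be found in the camera images.
- lampbody: tall plywood block, 30 (own x) x 60 (own y) x 200 (own z) mm, 0.19 to 0.31 kg, upright on the jig's foot bearer at first. Origin: centre of its foot; z points foot to head; x points out of its fretwork face (dark cut pattern), towards the stop strip at first. Leaning over 8 degrees it falls by itself: a finger on the plain face's side must bear it. Slides at 1 to 4 N; bear on it with under 30 N
- heel (a point): middle of the lower edge of the lamp body's plain face (x -15, y 0, z 0 mm in the lamp body): the edge it tips about, 40 mm above the table; it stays down on the bearer all through the job
- jig: fixed jig; origin: centre of its underside, on the table; x points from head bearer to stop strip, to the robot's left give or take 25 degrees. MDF board 340 (x) x 220 (y) x 12. On it, 160 wide in y: foot bearer x +20 to +110, flat top at z 40; upright stop strip x +110 to +130, top at z 70; head bearer x -75 to -50, top at z 40. Elsewhere the board's top is at z 12
- stop_face (a point): middle of the lower edge of the stop strip's face, where it meets the foot bearer (jig x 110, y 0, z 40 mm). The lamp body starts 5 to 30 mm in front of it, up to 25 mm off the middle and 3.5 degrees askew
- head_rest (a point): middle of the head bearer's top edge on the side away from the stop (jig x -75, y 0, z 40 mm). When tipped, the lamp body's head juts 50 to 80 mm past it, 28 mm above the board, so a finger under the head can be drawn out there
- offcut: short plain plywood post standing upright, 36 x 60 x 100, leave alone; origin at the centre of its underside as it stands
- tape: roll of paper tape lying flat, 90 across, 25 high, leave alone; origin at the centre of its underside
- glue: white glue bottle standing upright, 56 across, 150 high, leave alone; origin at the centre of its underside
- screwdriver: screwdriver lying flat along its own x, leave alone
- cup: steel cup, 76 across, 90 high, leave alone; origin at the centre of its underside
- mallet: hammer lying flat along its own x, leave alone
Mind the look-alikes: they are no part of the job. What is shaped like the lampbody but red is not meant.

How it is judged:
At the end, for the whole second after the job is handed in: The lamp body lies at rest on both bearers, fretwork face up within 3.4 degrees, squared to the jig's x within 4 degrees, its foot within 6 mm of the stop and its centre line within 60 mm of the jig's middle (angle between lampbody's own x axis and vertical below 0.06 rad and angle between the z axis of lampbody and the x axis of jig, either way round below 0.07 rad and x of lampbody in the frame of jig between 0.104 and 0.115 m and y of lampbody in the frame of jig between -0.06 and 0.06 m and z of lampbody in the frame of jig between 0.049 and 0.061 m and linear speed of lampbody below 0.01 m/s and angular speed of lampbody below 0.05 rad/s); the robot touches nothing.
It fails at once if the lamp body swings or lands faster than 3 rad/s (falls or is dropped instead of being let down) (angular speed of lampbody above 3 rad/s).
It fails at once if the lamp body is lifted: the edge it tips about rises more than 15 mm above the bearer (height (world z) of heel above 0.055 m).
It fails at once if the fingers squeeze or press the lamp body with more than 30 N (contact force between the fingers and lampbody above 30 N).
It fails at once if a bystander is moved more than 20 mm (distance of any of offcut, tape, glue, screwdriver, cup, mallet from where it was at the start of the episode above 0.02 m).
It also fails if it takes over 59 s, if anything falls off the work surface, if the arm or the gripper's body presses on something with over 40 N, if the wrist force passes 120 N, or if a joint passes its speed limit or range.

## Working session

There is one attempt and no reset: what is moved stays moved. The work goes in short steps, Python scripts to look and compute and a tool call to move; the robot and the scene stay as the last step left them, time stands still between calls to the robot, and variables do not carry over. Pictures are saved under pics/ and viewed, and the job is handed in when it is done.

Besides the shell and the picture viewer there is one more tool, called after "Emit:" as name(argument=value, ...), one argument or row to a line, values as JSON. carry_out: Moves the arm, as the interface text tells. Its arguments: {"type":"object","properties":{"motion":{"type":"array","items":{"type":"number"}},"squeeze":{"type":"number"}},"required":["motion"]}

```bash
ls; mkdir -p pics; cat > a.py <<'E'
from plant import robot, imaging, models
import cv2, numpy as np
for c in ("scene","top"):
    im=imaging.read_camera(c); cv2.imwrite(f"pics/{c}0.png",im)
    m=imaging.camera_model(c); print(c,m)
    for th in ("lampbody","jig"):
        for r in models.outline_of(c,th): print(th,r["confidence"],r["pixel"],r["pixels"].sum())
s=robot.read_state(); print(s)
E
python3 a.py
```

```text
pics
scene {'K': array([[489.924901  ,   0.        , 319.35664503],
       [  0.        , 489.924901  , 237.39465365],
       [  0.        ,   0.        ,   1.        ]]), 'position': array([ 1.75139574, -0.40062412,  0.88105305]), 'orientation': array([-1.82130166, -1.28031057,  0.73505873])}
lampbody 0.96 [326.7, 215.6] 1065
lampbody 0.69 [365.1, 193.4] 734
lampbody 0.58 [341.1, 183.3] 585
jig 0.91 [301.5, 260.6] 3859
top {'K': array([[481.06968541,   0.        , 311.56208757],
       [  0.        , 481.06968541, 241.49662525],
       [  0.        ,   0.        ,   1.        ]]), 'position': array([ 3.27248889e-01, -2.71684487e-04,  1.26840488e+00]), 'orientation': array([-2.13914199,  2.14024916, -0.20125361])}
lampbody 0.8 [210.3, 308.2] 748
lampbody 0.7 [245.7, 327.2] 597
lampbody 0.64 [289.4, 248.5] 524
jig 0.65 [314.0, 247.8] 10097
{'t': 0.3, 'q': array([-1.38843490e+00,  1.30690496e-01,  1.48855890e+00,  8.98254862e-06,
        1.52298409e+00, -8.54101802e-02]), 'dq': array([-7.20065023e-04, -3.48685378e-04, -2.06846025e-03,  1.36336974e-03,
       -5.59573215e-05,  6.85577843e-04]), 'joint_torque': array([-3.26874360e-04, -5.59044456e+01, -4.91255450e+01,  7.66458479e-02,
        2.94529460e-02, -1.12339344e-04]), 'tool_pos': array([ 0.15873721, -0.57844218,  0.2372643 ]), 'orientation': array([-0.2799604 ,  2.07903257, -2.07768933]), 'force': array([-0.04193325,  0.86926919,  0.8175598 ]), 'wrist_torque': array([ 0.01340828, -0.02534763,  0.02034363]), 'opening': 0.09319772794810918}
```

View pics/scene0.png

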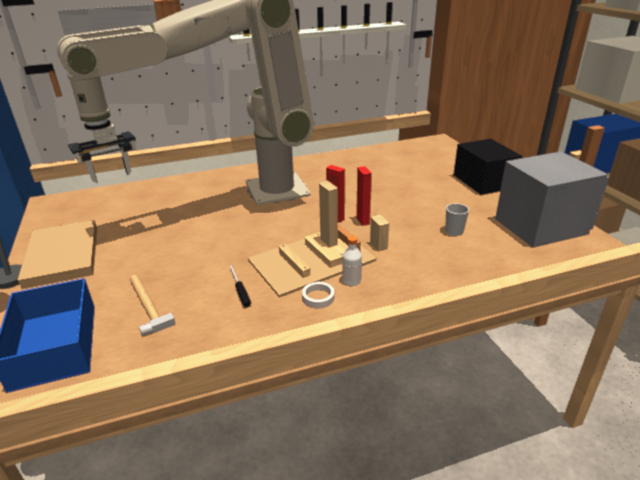

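View pics/top0.png

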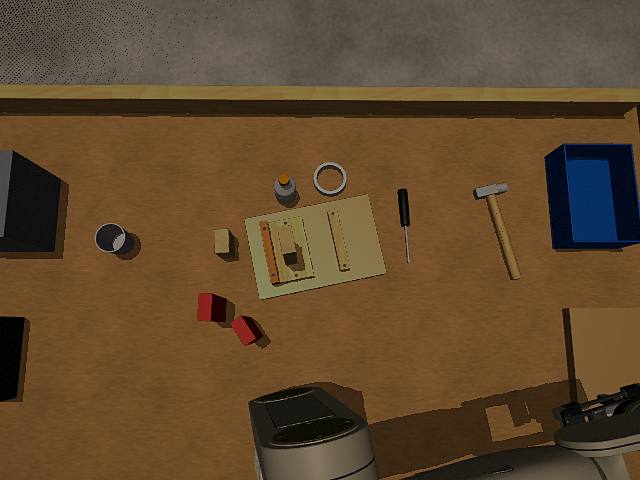

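The wooden lamp body is at scene (328,213) and top (289,245). It could be confused with the red blocks at scene (336,193) and (364,195), top (210,308) and (246,329), or with the short offcut at scene (380,233), top (222,242). I choose the tall wooden one standing on the jig, and I'll check it in a close crop.

```bash
python3 - <<'E'
import cv2
t=cv2.imread("pics/top0.png")[185:305,235:395]; cv2.imwrite("pics/topc.png",cv2.resize(t,None,fx=5,fy=5,interpolation=cv2.INTER_CUBIC))
t=cv2.imread("pics/scene0.png")[170:300,240:400]; cv2.imwrite("pics/scenec.png",cv2.resize(t,None,fx=4.6,fy=4.6,interpolation=cv2.INTER_CUBIC))
E
```

```text
(no output)
```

View pics/topc.png

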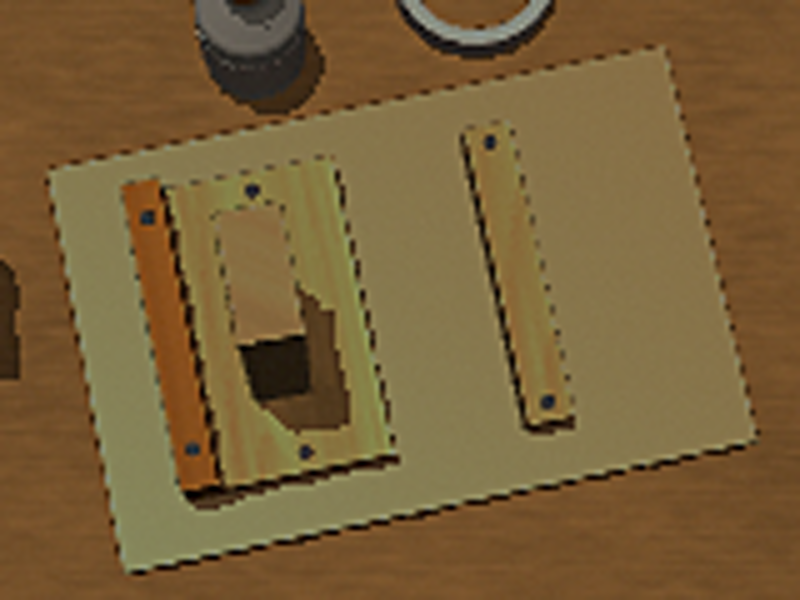

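View pics/scenec.png

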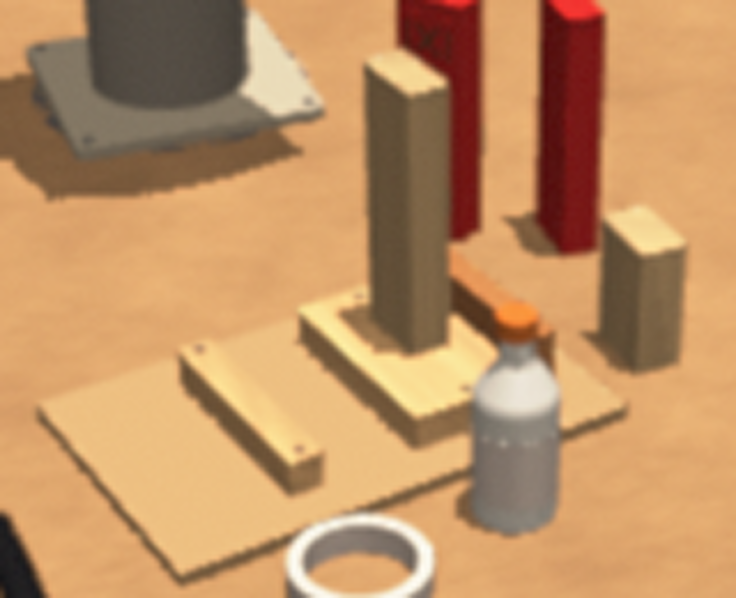

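The crops confirm the choice. The lamp body is the tall unpainted block (top face at about top (286,240)) standing just right of the orange stop strip (about (269,252)). Next I'll fit the jig and lamp poses from the corners.

```bash
cat > h.py <<'E'
import numpy as np, cv2
from scipy.spatial.transform import Rotation as R
from scipy.optimize import least_squares
from plant import imaging
CM={c:imaging.camera_model(c) for c in ("scene","top")}
def proj(c,P):
    m=CM[c]; p=(np.atleast_2d(P)-m["position"])@R.from_rotvec(m["orientation"]).as_matrix()
    q=p@np.array(m["K"]).T; return q[:,:2]/q[:,2:]
def pl(v,P,z=0): # planar pose x,y,yaw
    c,s=np.cos(v[2]),np.sin(v[2]); P=np.array(P,float)
    return np.c_[v[0]+c*P[:,0]-s*P[:,1], v[1]+s*P[:,0]+c*P[:,1], P[:,2]+z]
def fit(obs,x0,z=0):
    f=lambda v: np.concatenate([(proj(c,pl(v,P,z))-np.array(px)).ravel() for c,P,px in obs])
    r=least_squares(f,x0,loss="soft_l1"); return r.x,f(r.x).reshape(-1,2).round(1)
E
cat > fit0.py <<'E'
from h import *
ct=lambda a:np.array(a)/5+[235,185]-.4
cs=lambda a:np.array(a)/4.6+[240,170]-.4
jt=[(.17,-.11,.012),(-.17,-.11,.012),(-.17,.11,.012),(.17,.11,.012)]
jo=[("top",jt,ct([(50,170),(665,47),(755,440),(128,570)])),("scene",[jt[2],jt[1],jt[0]],cs([(40,412),(183,578),(627,410)]))]
for o in (jo,jo[:1],jo[1:]):
    j,res=fit(o,[.33,0,1.5]); print("jig",j.round(4),np.degrees(j[2]).round(1),res.tolist())
j,_=fit(jo,[.33,0,1.5])
L=[(-.015,.03,.2),(.015,.03,.2),(.015,-.03,.2),(-.015,-.03,.2),(-.015,-.03,0)]
lo=[("top",[L[2],L[3],L[0],L[1]],ct([(213,212),(285,203),(305,332),(232,345)])),("scene",L,cs([(365,67),(400,50),(448,82),(410,97),(412,352)]))]
for o in (lo,lo[:1],lo[1:]):
    l,res=fit(o,[.33,.05,1.5],.04); print("lamp",l.round(4),np.degrees(l[2]).round(1),res.tolist())
    c,s=np.cos(j[2]),np.sin(j[2]); d=l[:2]-j[:2]; print("in jig",c*d[0]+s*d[1],-s*d[0]+c*d[1],np.degrees(l[2]-j[2]))
E
python3 fit0.py
```

```text
jig [ 0.5356 -0.0294  1.7776] 101.8 [[-1.0, -0.9], [-0.0, -1.3], [0.9, -0.6], [-1.0, 0.3], [-1.2, -2.4], [-0.8, -1.6], [-0.1, -1.9]]
jig [ 0.5339 -0.0303  1.7753] 101.7 [[-0.6, -0.5], [0.4, -0.6], [1.2, 0.2], [-0.8, 0.8]]
jig [ 0.5452 -0.0302  1.7798] 102.0 [[-0.9, -0.7], [-0.0, 0.6], [1.0, -0.3]]
lamp [0.5106 0.0375 1.741 ] 99.8 [[-0.1, -0.4], [-0.9, -0.9], [-0.4, 0.2], [0.5, -0.1], [-0.8, -2.4], [0.2, -1.0], [-0.1, -0.4], [-0.7, -1.3], [-0.3, 0.7]]
in jig 0.07065810474755167 0.01074942056063827 -2.0951257167019888
lamp [0.5099 0.037  1.7237] 98.8 [[0.3, -0.2], [-0.4, -0.5], [-0.4, 0.6], [0.5, 0.1]]
in jig 0.0702823801963006 0.011530124012675586 -3.0893018290867995
lamp [0.516  0.0364 1.7703] 101.4 [[-0.8, -1.5], [0.2, -0.2], [0.4, 0.3], [-0.1, -0.4], [0.3, 1.7]]
in jig 0.06843046255269307 0.005663832306320711 -0.41963188028992127
```

```bash
cat >> h.py <<'E'
from plant import robot
J=np.array([.536,-.030]); JY=1.7776
def state():
    s=robot.read_state(); return s,np.array(s["tool_pos"]),R.from_rotvec(s["orientation"])
def plan(tp,tR,N):
    s,p,R0=state(); w=(R0.inv()*tR).as_rotvec()/N
    A=sum((R0*R.from_rotvec(k*w)).as_matrix() for k in range(N))
    sh=np.linalg.solve(A,np.array(tp)-p)
    print("N",N,"row:",sh.round(4).tolist(),np.degrees(w).round(2).tolist())
    return sh,w
def toolR(yaw,tilt):
    "pointing down tilted by tilt (rad) so that pointing dir swings to +x of yaw dir; jaw axis in that plane"
    u=np.array([np.cos(yaw),np.sin(yaw),0]); z=np.array([0,0,1.])
    y=-z*np.cos(tilt)+u*np.sin(tilt); zz=u*np.cos(tilt)+z*np.sin(tilt)   # zz: upper finger side (towards stop)
    return y,zz
def mkR(yaw,tilt,sign=1):
    y,zz=toolR(yaw,tilt); zz=zz*sign; return R.from_matrix(np.c_[np.cross(y,zz),y,zz])
E
python3 - <<'E'
from h import *
s,p,R0=state(); print(R0.as_matrix().round(3))
yaw=1.741
for sg in (1,-1):
    print(sg,np.degrees((R0.inv()*mkR(yaw,0,sg)).as_rotvec()).round(1))
# offcut,glue etc rough
print(proj("top",[[.51,.0375,.24],[.66,.04,.15]]))
E
```

```text
[[-0.964 -0.     0.265]
 [-0.265  0.001 -0.964]
 [-0.    -1.    -0.001]]
1 [-0.000e+00 -1.744e+02 -1.000e-01]
-1 [ 0.   5.6 -0. ]
[[286.11135685 239.08797197]
 [286.83911838 184.26994322]]
```

```bash
python3 - <<'E'
from h import *
plan([.511,.0375,.34],mkR(1.741,0,-1),15)
E
```

```text
N 15 row: [-0.032, -0.0068, -0.0349] [0.0, 0.37, -0.0]
```

Emit:
carry_out(
  motion=[-0.032, -0.015, -0.035, 0, 0.37, 0, 0, -0.032, -0.015, -0.035, 0, 0.37, 0, 0, -0.032, -0.015, -0.035, 0, 0.37, 0, 0, -0.032, -0.015, -0.035, 0, 0.37, 0, 0, -0.032, -0.015, -0.035, 0, 0.37, 0, 0],
)

```text
t: 0.8
tool_pos: [0.2679, -0.3665, 0.3073]
orientation: [-0.241, 2.116, -2.09]
force: [0.9, -0.1, 0.5]
opening: 0.0576
```

```bash
cat > k.py <<'E'
from h import *
s,p,R0=state(); print(s["t"],s["q"].round(4).tolist(),p.round(4).tolist(),R0.as_rotvec().round(4).tolist(),s["opening"],np.round(s["force"],2))
import json; open("log.jsonl","a").write(json.dumps([list(map(float,s["q"])),p.tolist(),R0.as_rotvec().tolist()])+"\n")
E
python3 k.py;  python3 - <<'E'
from h import *
plan([.511,.0375,.34],mkR(1.741,0,-1),10)
E
```

```text
0.8 [-1.0545, -0.2783, 1.7513, 0.0025, 1.6808, 0.2905] [0.2679, -0.3665, 0.3073] [-0.2413, 2.1157, -2.09] 0.057639147841016876 [ 0.86 -0.06  0.48]
N 10 row: [-0.0319, -0.0031, -0.0348] [0.07, 0.32, 0.01]
```

Emit:
carry_out(
  motion=[-0.034, -0.005, -0.037, 0, 0.35, 0, 0, -0.034, -0.005, -0.037, 0, 0.35, 0, 0, -0.034, -0.005, -0.037, 0, 0.35, 0, 0, -0.034, -0.005, -0.037, 0, 0.35, 0, 0, -0.034, -0.005, -0.037, 0, 0.35, 0, 0],
)

```text
t: 1.3
tool_pos: [0.3924, -0.1516, 0.3371]
orientation: [-0.201, 2.126, -2.113]
force: [1.2, -0.9, -0.6]
opening: 0.0464
```

```bash
python3 k.py;  python3 - <<'E'
from h import *
plan([.511,.0375,.34],mkR(1.741,0,-1),5)
E
```

```text
1.3 [-0.4963, -0.3832, 1.7801, 0.0068, 1.746, 0.8842] [0.3924, -0.1516, 0.3371] [-0.2007, 2.1264, -2.113] 0.046423834585339344 [ 1.17 -0.9  -0.61]
N 5 row: [-0.0302, -0.0004, -0.0329] [0.07, 0.24, -0.04]
```

Emit:
carry_out(
  motion=[-0.032, -0.001, -0.035, 0, 0.24, 0, 0, -0.032, -0.001, -0.035, 0, 0.24, 0, 0, -0.032, -0.001, -0.035, 0, 0.24, 0, 0, -0.032, -0.001, -0.035, 0, 0.24, 0, 0, -0.03, 0, -0.033, 0, 0.24, 0, 0],
)

```text
t: 1.8
tool_pos: [0.52, 0.0577, 0.3455]
orientation: [-0.173, 2.133, -2.124]
force: [1.3, -1.1, -0.9]
opening: 0.0465
```

```bash
python3 k.py;  python3 - <<'E'
from h import *
for c in ("top","scene"):
    im=imaging.read_camera(c); cv2.imwrite(f"pics/{c}1.png",im)
    t=im[140:320,210:400]; cv2.imwrite(f"pics/{c}1c.png",cv2.resize(t,None,fx=3.2,fy=3.2,interpolation=cv2.INTER_CUBIC))
plan([.511,.0375,.34],mkR(1.741,0,-1),5)
# kin fit
import json
D=[json.loads(l) for l in open("log.jsonl")]
D.append([[-1.3884349,.130690496,1.4885589,0,1.52298409,-.0854101802],[.15873721,-.57844218,.2372643],[-0.2799604,2.07903257,-2.07768933]])
def fk(q,v):
    a1,a2,d4,d6,lat,h=v
    Rz=R.from_euler('z',q[0]); ry=lambda a:R.from_euler('y',a)
    f=Rz*ry(q[1]); p=Rz.apply([a1,lat,0])+[0,0,h]+f.apply([0,0,a2])
    f=f*ry(q[2]); p=p+f.apply([0,0,d4])
    f=f*R.from_euler('z',q[3])*ry(q[4]); p=p+f.apply([0,0,d6]); f=f*R.from_euler('z',q[5])
    return p,f
F=lambda v:np.concatenate([fk(q,v)[0]-p for q,p,_ in D])
r=least_squares(F,[.05,.4,.4,.3,.05,.4]); print(r.x.round(4),(r.fun*1000).round(1))
for q,p,o in D: print(np.degrees((fk(q,r.x)[1].inv()*R.from_rotvec(o)).as_rotvec()).round(1))
E
```

```text
1.8 [0.0093, -0.1059, 1.5321, 0.0046, 1.7071, 1.4102] [0.52, 0.0577, 0.3455] [-0.1726, 2.1326, -2.1242] 0.04650195351664948 [ 1.27 -1.07 -0.87]
N 5 row: [0.0026, 0.0008, 0.0041] [0.06, 0.06, -0.08]
[0.0034 0.3416 0.5518 0.6787 0.0501 0.6041] [-0.5  0.3  0.4  1.4  0.4  0.6 -1.5  0.4 -0.9 -0.9 -1.2 -0. ]
[ 69.3 -69.3 -69.3]
[ 69.3 -69.3 -69.3]
[ 69.3 -69.3 -69.3]
[ 69.3 -69.3 -69.3]
```

View pics/top1c.png

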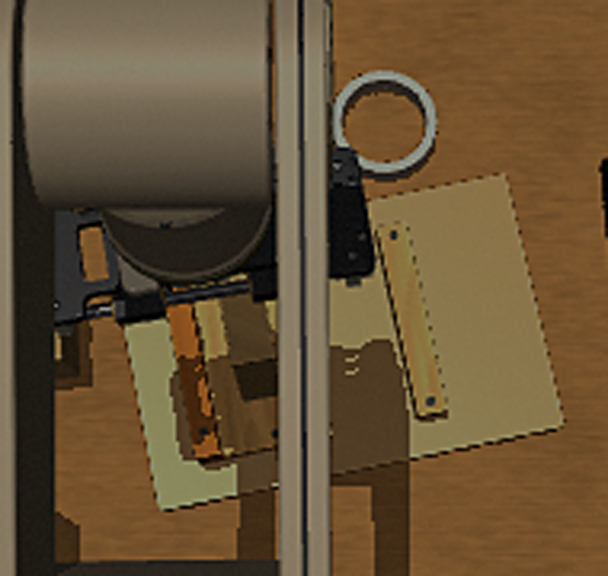

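```bash
cat > kin.py <<'E'
from h import *
import json
LB=np.array([-2.96,-.89,.02,-1.34,0,-2.66]); UB=np.array([2.96,2.26,2.5,4.48,2.73,2.66])
C=R.from_rotvec(np.radians([69.28,-69.28,-69.28]))
def fk(q,v):
    a1,a2,d4,d6,lat,h=v
    Rz=R.from_euler('z',q[0]); ry=lambda a:R.from_euler('y',a)
    f=Rz*ry(q[1]); p=Rz.apply([a1,lat,0])+[0,0,h]+f.apply([0,0,a2])
    f=f*ry(q[2]); p=p+f.apply([0,0,d4])
    f=f*R.from_euler('z',q[3])*ry(q[4]); p=p+f.apply([0,0,d6]); f=f*R.from_euler('z',q[5])
    return p,f*C
def fitk(prior=None):
    D=[json.loads(l) for l in open("log.jsonl")]
    D.append([[-1.3884349,.130690496,1.4885589,0,1.52298409,-.0854101802],[.15873721,-.57844218,.2372643],[-0.2799604,2.07903257,-2.07768933]])
    def F(v):
        if prior is not None: v=np.r_[v[:3],prior,v[4:]]
        return np.concatenate([fk(q,v)[0]-p for q,p,_ in D])
    r=least_squares(F,[.05,.4,.4,.3,.05,.4]); v=r.x
    if prior is not None: v[3]=prior
    return v,np.abs(r.fun).max()
def ik(p,Rt,v,q0):
    def F(q):
        a,b=fk(q,v); return np.r_[(a-p)*5,(b.inv()*Rt).as_rotvec(),1e-4*(q-q0)]
    r=least_squares(F,np.clip(q0,LB+.01,UB-.01),bounds=(LB,UB)); return r.x,np.abs(r.fun[:6]).max()
E
python3 - <<'E'
from kin import *
q=robot.read_state()["q"]
for d6 in (.2,.3,.4):
    v,e=fitk(d6); print(d6,v.round(3),e)
    qq=q
    L=np.array([.5106,.0375]); yaw=1.741; u=np.array([np.cos(yaw),np.sin(yaw),0])
    heel=np.r_[L,.04]-.015*u
    for k in range(0,71,10):
        th=np.radians(k); y,zz=toolR(yaw,th)
        p=heel - y*(.185-.019) +zz*.015
        qq,er=ik(p,mkR(yaw,th,-1),v,qq); print(k,p.round(3),qq.round(2),round(er,4))
E
```

```text
0.2 [0.004 0.348 0.552 0.2   0.052 0.119] 0.00584786545528837
0 [0.511 0.038 0.206] [-0.03 -0.12  1.8  -0.    1.46  1.37] 0.0
10 [0.516 0.009 0.206] [-0.15 -0.09  1.78  0.17  1.51  1.24] 0.0
20 [ 0.52  -0.019  0.201] [-0.26 -0.04  1.75  0.32  1.58  1.12] 0.0
30 [ 0.525 -0.046  0.191] [-0.35  0.04  1.72  0.45  1.66  1.02] 0.0
40 [ 0.529 -0.071  0.177] [-0.43  0.13  1.69  0.57  1.74  0.94] 0.0
50 [ 0.533 -0.093  0.158] [-0.5   0.23  1.66  0.67  1.82  0.88] 0.0
60 [ 0.536 -0.112  0.136] [-0.54  0.34  1.62  0.77  1.91  0.83] 0.0
70 [ 0.539 -0.126  0.111] [-0.58  0.46  1.59  0.86  2.    0.8 ] 0.0
0.3 [0.004 0.347 0.552 0.3   0.051 0.221] 0.004935818100937128
0 [0.511 0.038 0.206] [-0.03 -0.12  1.8  -0.    1.46  1.37] 0.0
10 [0.516 0.009 0.206] [-0.18 -0.08  1.77  0.16  1.51  1.21] 0.0
20 [ 0.52  -0.019  0.201] [-0.31 -0.    1.72  0.31  1.58  1.07] 0.0
30 [ 0.525 -0.046  0.191] [-0.43  0.11  1.67  0.43  1.67  0.95] 0.0
40 [ 0.529 -0.071  0.177] [-0.52  0.24  1.61  0.53  1.76  0.86] 0.0
50 [ 0.533 -0.093  0.158] [-0.59  0.39  1.53  0.62  1.85  0.79] 0.0
60 [ 0.536 -0.112  0.136] [-0.64  0.55  1.46  0.69  1.94  0.74] 0.0
70 [ 0.539 -0.126  0.111] [-0.68  0.71  1.37  0.77  2.03  0.7 ] 0.0
0.4 [0.004 0.345 0.552 0.4   0.051 0.322] 0.004023770753542766
0 [0.511 0.038 0.206] [-0.03 -0.12  1.8  -0.    1.46  1.37] 0.0
10 [0.516 0.009 0.206] [-0.21 -0.07  1.76  0.16  1.52  1.18] 0.0
20 [ 0.52  -0.019  0.201] [-0.37  0.04  1.69  0.3   1.59  1.01] 0.0
30 [ 0.525 -0.046  0.191] [-0.49  0.19  1.6   0.41  1.68  0.88] 0.0
40 [ 0.529 -0.071  0.177] [-0.59  0.37  1.5   0.49  1.77  0.78] 0.0
50 [ 0.533 -0.093  0.158] [-0.67  0.57  1.37  0.57  1.88  0.72] 0.0
60 [ 0.536 -0.112  0.136] [-0.72  0.78  1.23  0.64  1.98  0.67] 0.0
70 [ 0.539 -0.126  0.111] [-0.75  1.    1.07  0.71  2.09  0.66] 0.0
```

View scene1c.

Emit:
carry_out(
  motion=[0.0045, 0.01, 0.007, 0, 0, 0, 0.25, 0.0045, 0.01, 0.007, 0, 0, 0, 0.25, 0.0045, 0.01, 0.007, 0, 0, 0, 0.25, 0, 0.01, 0, 0, 0, 0, 0.25, 0, 0.01, 0, 0, 0, 0, 0.25],
)

```text
t: 2.4
tool_pos: [0.5092, 0.0324, 0.2903]
orientation: [-0.177, 2.133, -2.123]
force: [-0.2, -0.1, 0.2]
opening: 0.0581
```

```bash
python3 k.py;  python3 - <<'E'
from h import *
im=imaging.read_camera("scene"); cv2.imwrite("pics/scene2.png",im)
t=im[130:290,250:410]; cv2.imwrite("pics/scene2c.png",cv2.resize(t,None,fx=3.7,fy=3.7,interpolation=cv2.INTER_CUBIC))
plan([.511,.0375,.34],mkR(1.741,0,-1),1)
E
```

```text
2.4 [-0.0408, -0.1376, 1.6604, 0.0053, 1.6123, 1.3576] [0.5092, 0.0324, 0.2903] [-0.1765, 2.1326, -2.1232] 0.05813946864952157 [-0.21 -0.09  0.16]
N 1 row: [-0.0036, -0.0518, -0.0048] [0.24, 0.15, -0.26]
```

View pics/scene2c.png

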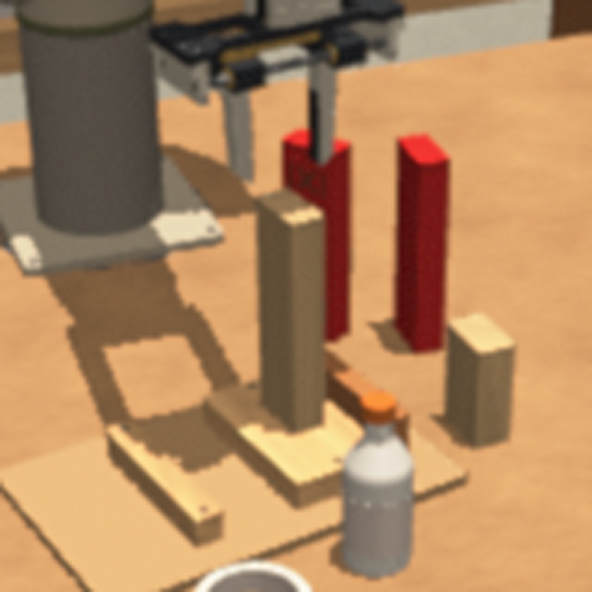

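```bash
python3 - <<'E'
from h import *
s,p,R0=state(); M=R0.as_matrix()
for sg in (1,-1):
    for w in (0,.0175):
        q=p+M[:,1]*.019+sg*M[:,2]*(s["opening"]/2+w); print(sg,w,((proj("scene",q)-[250,130])*3.7).round(0))
E
python3 - <<'E'
import cv2
t=cv2.imread("pics/scene2.png")[150:200,300:350]; cv2.imwrite("pics/z.png",cv2.resize(t,None,fx=10,fy=10,interpolation=cv2.INTER_CUBIC))
E
```

```text
1 0 [[247. 176.]]
1 0.0175 [[227. 182.]]
-1 0 [[310. 160.]]
-1 0.0175 [[329. 155.]]
```

View pics/z.png

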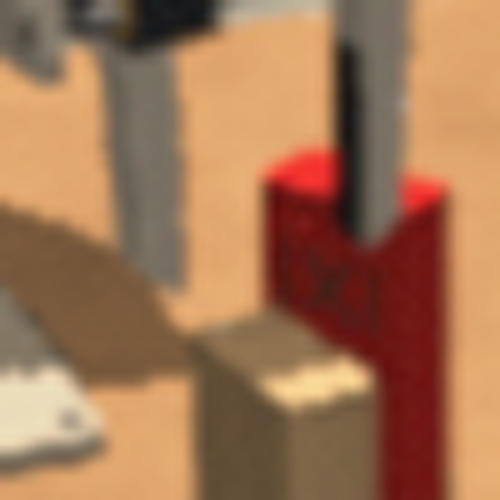

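Emit:
carry_out(
  motion=[-0.003, 0, -0.005, 0, 0, 0, 0.25, 0, 0.015, 0, 0, 0, 0, 0.25, 0, 0.015, 0, 0, 0, 0, 0.25, 0, 0.015, 0, 0, 0, 0, 0.1, 0, 0, 0, 0, 0, 0, 0],
)

```text
t: 2.95
tool_pos: [0.5105, 0.0385, 0.2385]
orientation: [-0.18, 2.135, -2.125]
force: [-0.0, -0.5, -0.8]
opening: 0.0485
```

```bash
python3 k.py;  python3 - <<'E'
from h import *
im=imaging.read_camera("scene"); cv2.imwrite("pics/scene3.png",im)
t=im[160:220,290:370]; cv2.imwrite("pics/scene3c.png",cv2.resize(t,None,fx=8,fy=8,interpolation=cv2.INTER_CUBIC))
plan([.512,.037,.245],mkR(1.741,0,-1),1)
E
```

```text
2.95 [-0.0287, -0.1133, 1.7317, 0.0054, 1.5201, 1.3697] [0.5105, 0.0385, 0.2385] [-0.1798, 2.1351, -2.1245] 0.04848824016551919 [-0.   -0.49 -0.8 ]
N 1 row: [-0.0008, -0.0053, 0.0016] [0.25, 0.11, -0.3]
```

View pics/scene3c.png

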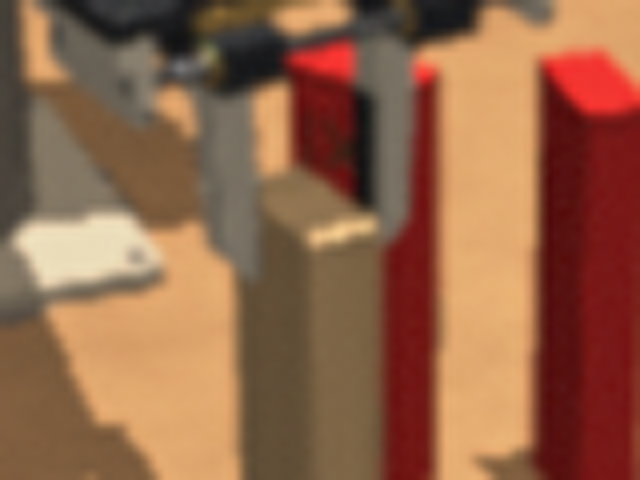

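Emit:
carry_out(
  motion=[0, 0, 0, 0, 0, 0, -0.14, 0, -0.002, 0.0035, -1, 0, 0, -0.14, 0, -0.001, 0.007, -2, 0, 0, -0.14, 0, -0.0005, 0.007, -2, 0, 0, -0.14, 0, -0.0005, 0.007, -2, 0, 0, -0.14],
)

```text
t: 3.5
tool_pos: [0.5169, 0.0149, 0.2463]
orientation: [-0.19, 2.265, -1.983]
force: [0.2, 0.5, -1.1]
opening: 0.0399
```

```bash
cat > tp.py <<'E'
from h import *
import sys,json
yaw=1.741; u=np.array([np.cos(yaw),np.sin(yaw),0]); v=np.array([-u[1],u[0],0])
heel=np.array([.5115,.037,.04])-.015*u
def rep():
    s,p,R0=state(); M=R0.as_matrix(); a=M[:,1]
    psi=np.degrees(np.arctan2(a@u,-a[2])); d=p-heel
    # rel to lamp rotating by psi: along lamp axis and normal
    t=np.radians(psi); ax=-u*np.sin(t)+np.array([0,0,np.cos(t)]); n=u*np.cos(t)+np.array([0,0,np.sin(t)])
    print("t",round(s["t"],2),"psi",psi.round(2),"axis",(d@ax).round(4),"normal(15=mid)",(d@n).round(4),"lat",(d@v).round(4),"side tilt",np.degrees(a@v).round(2),"jawyaw",np.degrees((-M[:,2])@v).round(2),"open",round(s["opening"],4),"F",np.round(s["force"],1),"q",s["q"].round(2).tolist())
    lo=p+a*.019+M[:,2]*s["opening"]/2; print("lower inner tip: u",((lo-heel)@u).round(4),"z",lo[2].round(4))
    return s,p,R0
if __name__=="__main__":
    s,p,R0=rep()
    open("log.jsonl","a").write(json.dumps([list(map(float,s["q"])),p.tolist(),R0.as_rotvec().tolist()])+"\n")
E
cat > snap.py <<'E'
from h import *
import sys
n=sys.argv[1]; x0,y0,w,h,f=map(float,sys.argv[2:7]) if len(sys.argv)>2 else (240,150,160,140,4.2)
im=imaging.read_camera("scene"); cv2.imwrite(f"pics/{n}.png",im)
t=im[int(y0):int(y0+h),int(x0):int(x0+w)]; cv2.imwrite(f"pics/{n}c.png",cv2.resize(t,None,fx=f,fy=f,interpolation=cv2.INTER_CUBIC))
E
python3 tp.py; python3 snap.py s4
```

```text
t 3.5 psi 7.55 axis 0.2056 normal(15=mid) 0.0195 lat -0.0016 side tilt -0.58 jawyaw 0.46 open 0.0399 F [ 0.2  0.5 -1.1] q [-0.16, -0.08, 1.69, 0.13, 1.56, 1.23]
lower inner tip: u -0.025 z 0.2249
```

View pics/s4c.png

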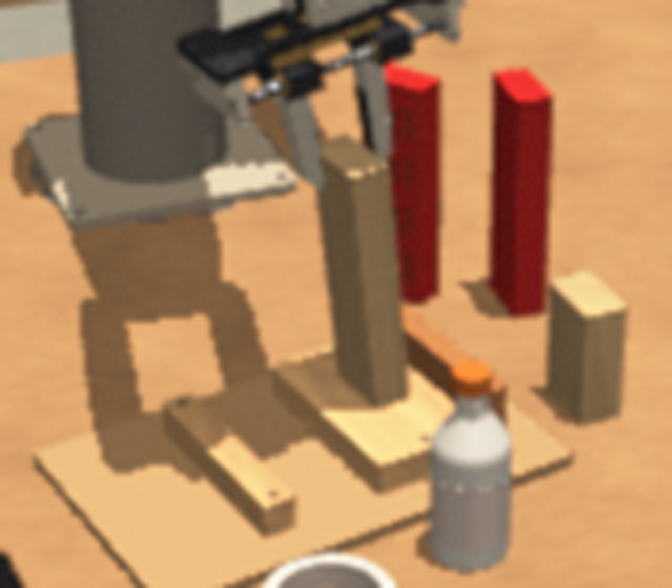

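Emit:
carry_out(
  motion=[0, -0.0005, 0.007, -2, 0, 0, -0.14, 0, -0.0005, 0.009, -2.5, 0, 0, -0.14, 0, -0.0005, 0.009, -2.5, 0, 0, -0.14, 0, -0.0005, 0.009, -2.5, 0, 0, -0.14, 0, -0.0005, 0.009, -2.5, 0, 0, -0.14],
)

```text
t: 4.05
tool_pos: [0.5274, -0.0305, 0.2447]
orientation: [-0.2, 2.47, -1.733]
force: [1.1, -0.1, -0.2]
opening: 0.0399
```

```bash
python3 tp.py; python3 snap.py s5
```

```text
t 4.05 psi 19.81 axis 0.2109 normal(15=mid) 0.0184 lat -0.0042 side tilt -0.98 jawyaw 0.71 open 0.0399 F [ 1.1 -0.1 -0.2] q [-0.36, 0.04, 1.61, 0.31, 1.65, 1.03]
lower inner tip: u -0.0666 z 0.2201
```

View pics/s5c.png

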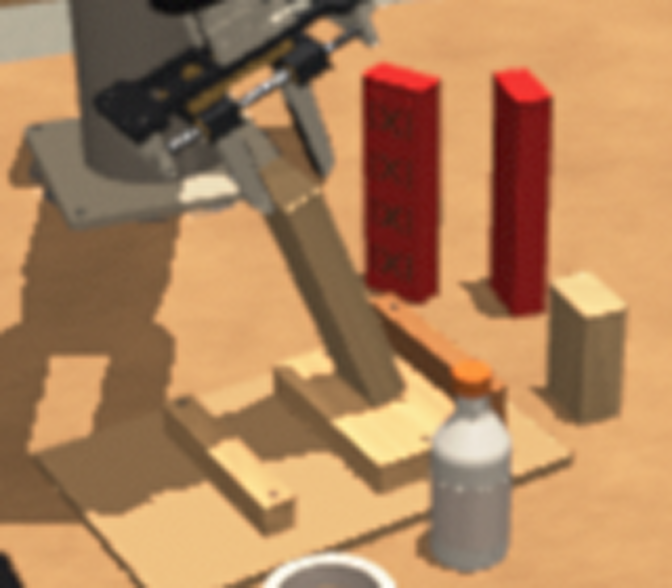

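Emit:
carry_out(
  motion=[0.0005, 0.001, 0.009, -2.5, 0, 0, -0.14, 0.0005, 0.001, 0.009, -2.5, 0, 0, -0.14, 0.0005, 0.001, 0.009, -2.5, 0, 0, -0.14, 0.0005, 0.001, 0.009, -2.5, 0, 0, -0.14, 0.0005, 0.001, 0.009, -2.5, 0, 0, -0.14],
)

```text
t: 4.6
tool_pos: [0.5348, -0.0733, 0.2245]
orientation: [-0.212, 2.654, -1.456]
force: [0.1, 0.0, -1.0]
opening: 0.0404
```

```bash
python3 tp.py; python3 snap.py s6
```

```text
t 4.6 psi 32.37 axis 0.2081 normal(15=mid) 0.0163 lat -0.0043 side tilt -1.18 jawyaw 1.01 open 0.0404 F [ 0.1  0.  -1. ] q [-0.52, 0.22, 1.51, 0.45, 1.76, 0.87]
lower inner tip: u -0.1045 z 0.1976
```

View pics/s6c.png

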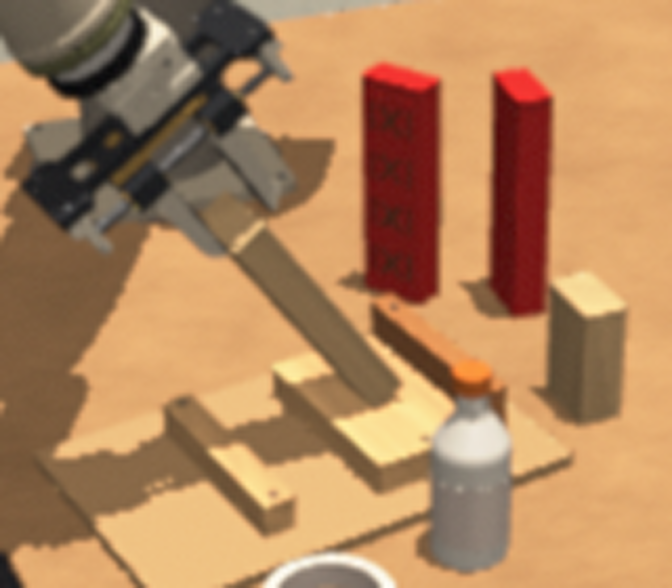

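Emit:
carry_out(
  motion=[0.0005, 0.001, 0.0088, -2.5, 0.1, 0, -0.14, 0.0005, 0.001, 0.0088, -2.5, 0.1, 0, -0.14, 0.0005, 0.001, 0.0088, -2.5, 0.1, 0, -0.14, 0.0005, 0.001, 0.0088, -2.5, 0.1, 0, -0.14, 0.0005, 0.001, 0.0088, -2.5, 0.1, 0, -0.14],
)

```text
t: 5.15
tool_pos: [0.5405, -0.108, 0.1953]
orientation: [-0.22, 2.815, -1.17]
force: [0.5, -0.8, -0.5]
opening: 0.0399
```

```bash
python3 tp.py; python3 snap.py s7; python3 - <<'E'
from kin import *
v,e=fitk(); print(v.round(3),e)
E
```

```text
t 5.15 psi 44.76 axis 0.2038 normal(15=mid) 0.015 lat -0.004 side tilt -1.14 jawyaw 0.79 open 0.0399 F [ 0.5 -0.8 -0.5] q [-0.63, 0.44, 1.39, 0.56, 1.87, 0.77]
lower inner tip: u -0.1337 z 0.1677
[-0.002  0.338  0.553  0.36   0.051  0.289] 0.0073509506394936475
```

View pics/s7c.png

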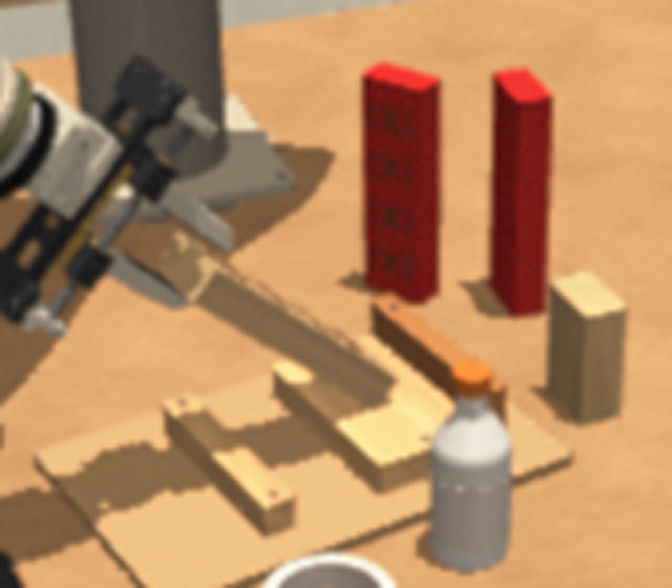

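Emit:
carry_out(
  motion=[0.0005, -0.0002, 0.0088, -2.5, 0.1, 0, -0.14, 0.0005, -0.0002, 0.0088, -2.5, 0.1, 0, -0.14, 0.0005, -0.0002, 0.0088, -2.5, 0.1, 0, -0.14, 0.0005, -0.0002, 0.0088, -2.5, 0.1, 0, -0.14, 0.0005, -0.0002, 0.0088, -2.5, 0.1, 0, -0.14],
)

```text
t: 5.7
tool_pos: [0.5449, -0.138, 0.1627]
orientation: [-0.231, 2.947, -0.868]
force: [0.3, 0.8, -1.3]
opening: 0.0403
```

```bash
python3 tp.py; python3 snap.py s8; python3 - <<'E'
from kin import *
v,e=fitk(); print(v.round(3),e)
E
```

```text
t 5.7 psi 57.11 axis 0.2036 normal(15=mid) 0.0144 lat -0.0033 side tilt -0.91 jawyaw 0.49 open 0.0403 F [ 0.3  0.8 -1.3] q [-0.71, 0.68, 1.24, 0.65, 1.99, 0.72]
lower inner tip: u -0.1581 z 0.1354
[-0.005  0.339  0.557  0.359  0.051  0.287] 0.007467084621367248
```

View pics/s8c.png

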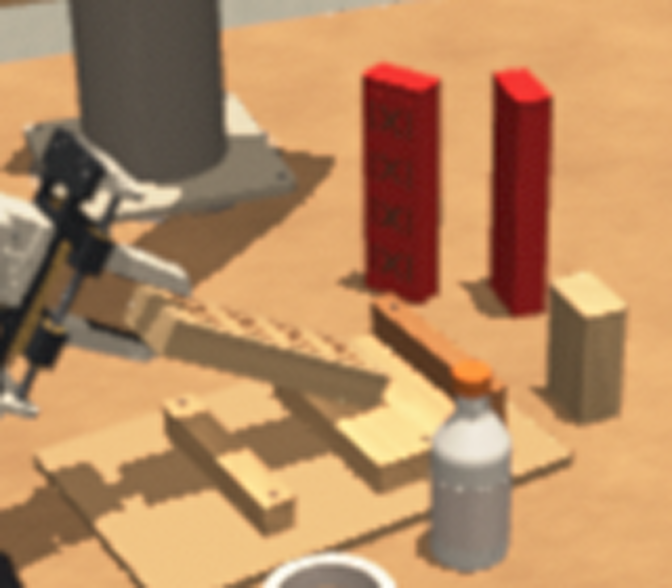

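```bash
cat > lo.py <<'E'
from tp import *
def tgt(lu,lz,psi,o,lat=-.003):
    ps=np.radians(psi); Rt=mkR(yaw,ps,-1); M=Rt.as_matrix()
    lo=heel+lu*u+lat*v; lo[2]=lz
    return lo-M[:,1]*.019-M[:,2]*o/2,Rt
def go(lu,lz,psi,o,N,lat=-.003):
    p,Rt=tgt(lu,lz,psi,o,lat); plan(p,Rt,N)
E
python3 - <<'E'
from lo import *
rep(); go(-.173,.114,52,.093,8)
from kin import fitk,ik
vv,_=fitk()
q=robot.read_state()["q"]
for a in ((-.173,.114),(-.1877,.0754),(-.194,.031),(-.244,.07)):
    p,Rt=tgt(*a,52,.093); q,e=ik(p,Rt,vv,q); print(p.round(3),q.round(2),e)
for r in models.outline_of("top","screwdriver")[:2]:
    yy,xx=np.where(r["pixels"]); print(r["confidence"],r["pixel"],xx.min(),xx.max(),yy.min(),yy.max())
# where body corner goes
p,Rt=tgt(-.194,.031,52,.093); M=Rt.as_matrix()
for s in (-.0375,.0375): 
    c=p-.065*M[:,1]+.094*M[:,2]+s*M[:,0]; print(c.round(3),proj("top",c).round(0))
E
```

```text
t 5.75 psi 57.38 axis 0.2023 normal(15=mid) 0.0132 lat -0.0022 side tilt -0.89 jawyaw 0.3 open 0.0399 F [-2.1 -1.4 -1.8] q [-0.71, 0.69, 1.24, 0.65, 1.99, 0.72]
lower inner tip: u -0.158 z 0.1331
N 8 row: [-0.0001, 0.0002, -0.0005] [0.67, 0.03, -0.11]
[ 0.544 -0.134  0.162] [-0.68  0.62  1.27  0.59  1.94  0.73] 1.3375202768256544e-09
[ 0.546 -0.149  0.124] [-0.69  0.69  1.25  0.57  1.91  0.7 ] 5.317811191396515e-10
[ 0.548 -0.155  0.079] [-0.7   0.76  1.24  0.56  1.87  0.66] 3.6894193949921206e-10
[ 0.556 -0.204  0.118] [-0.74  0.83  1.07  0.55  1.98  0.68] 3.1465226847660066e-09Traceback (most recent call last):
  File "<stdin>", line 8, in <module>
NameError: name 'models' is not defined
```

Emit:
carry_out(
  motion=[0, 0, -0.0005, 0.67, 0, -0.1, 0.0, 0, 0, -0.0005, 0.67, 0, -0.1, 0.15, 0, 0, -0.0005, 0.67, 0, -0.1, 0.3, 0, 0, -0.0005, 0.67, 0, -0.1, 0.45, 0, 0, -0.0005, 0.67, 0, -0.1, 0.6],
)

```text
t: 6.25
tool_pos: [0.5445, -0.1357, 0.1643]
orientation: [-0.244, 2.915, -0.966]
force: [0.3, -0.6, -0.9]
opening: 0.0708
```

```bash
python3 snap.py s9; python3 - <<'E'
from lo import *
from plant import models
rep(); go(-.173,.114,52,.093,5)
imaging.read_camera("top")
for r in models.outline_of("top","screwdriver")[:2]:
    yy,xx=np.where(r["pixels"]); print(r["confidence"],r["pixel"],xx.min(),xx.max(),yy.min(),yy.max())
p,Rt=tgt(-.194,.031,52,.093); M=Rt.as_matrix()
for s in (-.0375,.0375): 
    c=p-.065*M[:,1]+.094*M[:,2]+s*M[:,0]; print(c.round(3),proj("top",c).round(0))
E
```

```text
t 6.3 psi 53.24 axis 0.2036 normal(15=mid) 0.0037 lat -0.0036 side tilt -0.3 jawyaw 0.4 open 0.0727 F [ 0.6 -0.  -0.6] q [-0.69, 0.63, 1.26, 0.61, 1.96, 0.73]
lower inner tip: u -0.1674 z 0.1243
N 5 row: [0.0001, 0.0005, 0.0002] [0.25, 0.08, -0.06]
0.78 [402.9, 196.7] 398 409 189 261
[ 0.603 -0.256  0.045] [[402. 217.]]
[ 0.529 -0.269  0.045] [[407. 245.]]
```

View pics/s9c.png

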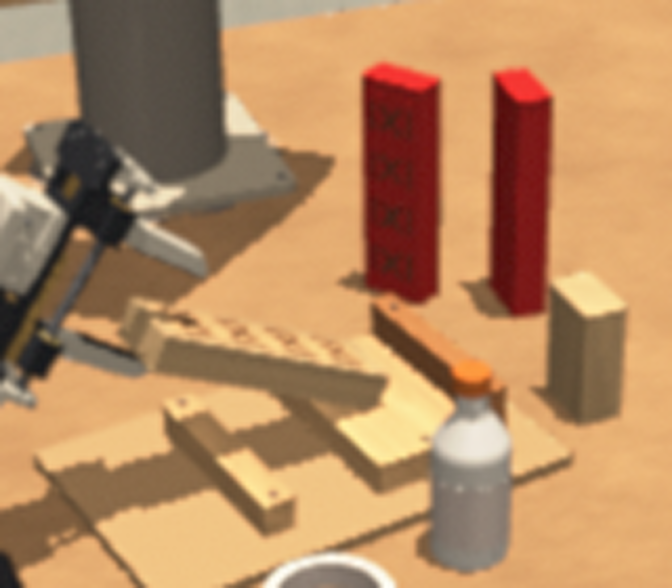

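```bash
python3 - <<'E'
from lo import *
go(-.188,.0754,49,.093,10)
E
```

```text
N 10 row: [0.0001, 0.0017, 0.0039] [0.44, 0.03, -0.03]
```

Emit:
carry_out(
  motion=[0, 0.0017, 0.002, 0.44, 0, 0, 0.75, 0, 0.0017, 0.002, 0.44, 0, 0, 0.9, 0, 0.0017, 0.004, 0.44, 0, 0, 1, 0, 0.0017, 0.004, 0.44, 0, 0, 1, 0, 0.0017, 0.004, 0.44, 0, 0, 1],
)

```text
t: 6.9
tool_pos: [0.5452, -0.1395, 0.1448]
orientation: [-0.241, 2.893, -1.023]
force: [-0.4, -1.1, -0.7]
opening: 0.0933
```

```bash
python3 snap.py s10; python3 - <<'E'
from lo import *
rep(); go(-.188,.0754,49,.093,5)
E
```

```text
t 6.95 psi 50.98 axis 0.1934 normal(15=mid) -0.0227 lat -0.0031 side tilt -0.34 jawyaw 0.28 open 0.0929 F [-0.2 -0.2 -2.6] q [-0.68, 0.64, 1.28, 0.58, 1.91, 0.71]
lower inner tip: u -0.1791 z 0.096
N 5 row: [0.0, 0.0016, 0.0042] [0.4, 0.05, -0.07]
```

View pics/s10c.png

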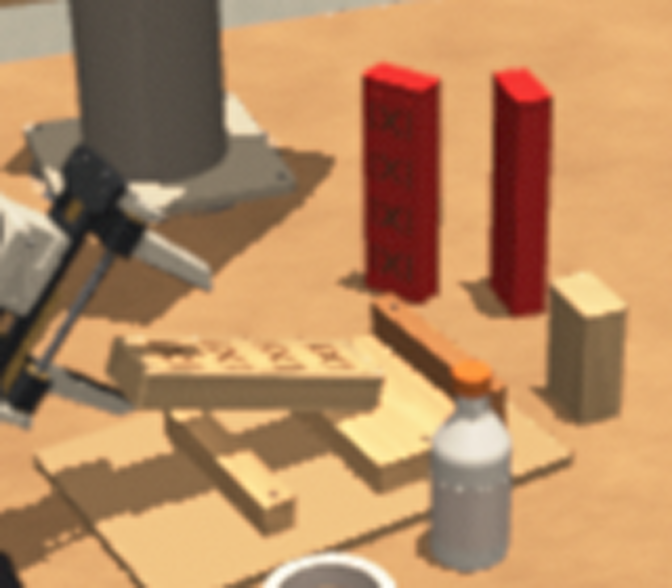

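Emit:
carry_out(
  motion=[0, 0.0016, 0.0042, 0.4, 0, 0, 1, 0, 0.0016, 0.0042, 0.4, 0, 0, 1, 0, 0.0016, 0.0042, 0.4, 0, 0, 1, 0, 0.0016, 0.0042, 0.4, 0, 0, 1, 0, 0.0016, 0.0042, 0.4, 0, 0, 1],
)

```text
t: 7.45
tool_pos: [0.5463, -0.147, 0.1206]
orientation: [-0.239, 2.872, -1.076]
force: [0.5, -1.0, -1.6]
opening: 0.0931
```

```bash
python3 snap.py s11; python3 - <<'E'
from lo import *
rep(); go(-.194,.033,48,.093,10)
E
```

```text
t 7.5 psi 48.87 axis 0.1824 normal(15=mid) -0.053 lat -0.0029 side tilt -0.3 jawyaw 0.21 open 0.0929 F [ 0.  -0.7 -1.7] q [-0.68, 0.65, 1.29, 0.55, 1.87, 0.7]
lower inner tip: u -0.1885 z 0.0725
N 10 row: [0.0, 0.0023, 0.0033] [0.09, 0.02, -0.03]
```

View pics/s11c.png

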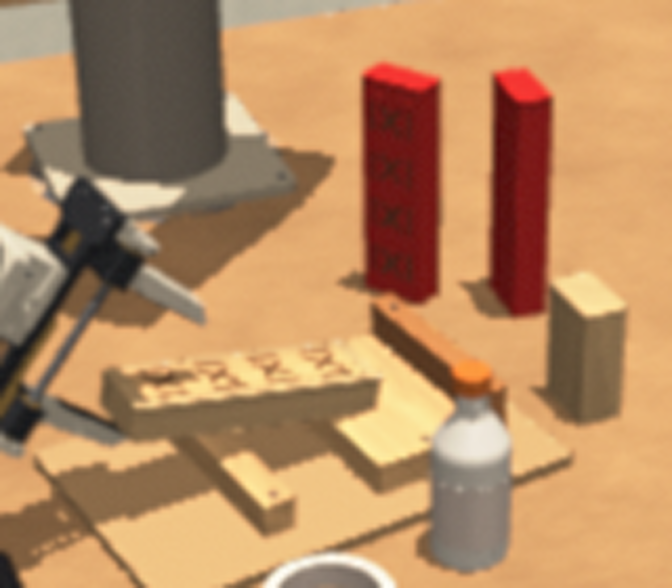

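Emit:
carry_out(
  motion=[0, 0.0027, 0.0032, 0, 0, 0, 1, 0, 0.0027, 0.0032, 0, 0, 0, 1, 0, 0.0027, 0.0032, 0, 0, 0, 1, 0, 0.0027, 0.0032, 0, 0, 0, 1, 0, 0.0027, 0.0032, 0, 0, 0, 1],
)

```text
t: 8.0
tool_pos: [0.5467, -0.1481, 0.0979]
orientation: [-0.238, 2.871, -1.079]
force: [0.1, -0.6, -1.8]
opening: 0.0931
```

```bash
python3 snap.py s12 240 190 130 100 5; python3 - <<'E'
from lo import *
rep(); go(-.192,.033,48,.093,5)
E
```

```text
t 8.05 psi 48.82 axis 0.1678 normal(15=mid) -0.0711 lat -0.0031 side tilt -0.33 jawyaw 0.2 open 0.0931 F [-0.2 -0.  -2.9] q [-0.68, 0.68, 1.29, 0.54, 1.84, 0.68]
lower inner tip: u -0.1895 z 0.0495
N 5 row: [0.0, 0.0019, 0.0028] [0.16, 0.04, -0.07]
```

View pics/s12c.png

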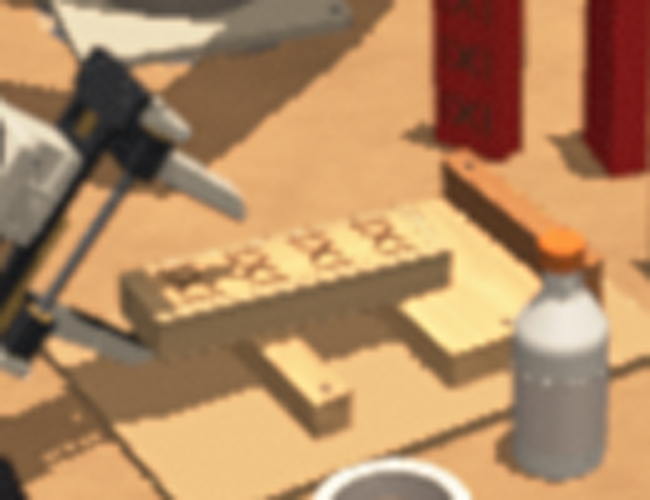

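Emit:
carry_out(
  motion=[0, 0.0019, 0.0028, 0, 0, 0, 1, 0, 0.0019, 0.0028, 0, 0, 0, 1, 0, 0.0019, 0.0028, 0, 0, 0, 1, 0, 0.0019, 0.0028, 0, 0, 0, 1, 0, 0.0015, 0.0022, 0, 0, 0, 1],
)

```text
t: 8.55
tool_pos: [0.5468, -0.1494, 0.0798]
orientation: [-0.239, 2.872, -1.076]
force: [-0.0, 0.1, -0.7]
opening: 0.093
```

```bash
python3 snap.py s13 240 190 130 100 5; python3 - <<'E'
from lo import *
rep(); go(-.192,.031,48,.093,5)
E
```

```text
t 8.6 psi 48.9 axis 0.1574 normal(15=mid) -0.0851 lat -0.003 side tilt -0.29 jawyaw 0.19 open 0.0931 F [-0.4 -0.7 -0.8] q [-0.68, 0.71, 1.28, 0.54, 1.82, 0.66]
lower inner tip: u -0.1909 z 0.0318
N 5 row: [-0.0, 0.0001, 0.0002] [0.18, 0.04, -0.06]
```

View pics/s13c.png

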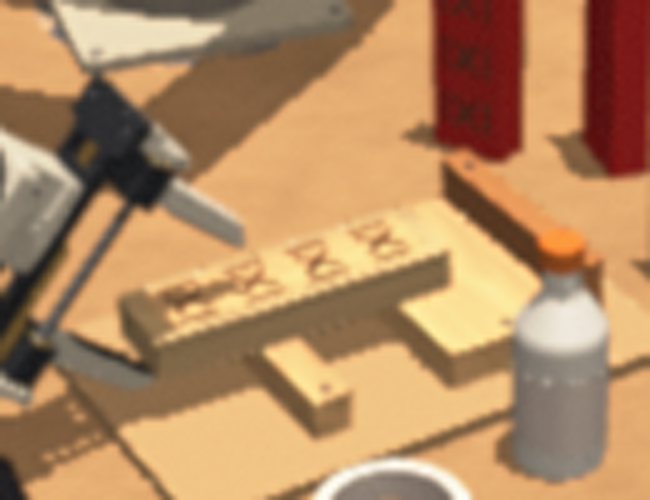

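Emit:
carry_out(
  motion=[0, 0.001, 0.002, 0, 0, 0, 1, 0, 0, 0, 0, 0, 0, 1, 0, -0.006, 0, 0, 0, 0, 1, 0, -0.01, 0, 0, 0, 0, 1, 0, -0.015, 0, 0, 0, 0, 1],
)

```text
t: 9.1
tool_pos: [0.55, -0.1728, 0.0979]
orientation: [-0.243, 2.875, -1.073]
force: [0.7, -0.1, -0.6]
opening: 0.0929
```

```bash
python3 snap.py s14 240 190 130 100 5; python3 - <<'E'
from lo import *
rep()
E
```

```text
t 9.15 psi 48.86 axis 0.1909 normal(15=mid) -0.0869 lat -0.0031 side tilt -0.33 jawyaw 0.24 open 0.093 F [-1.  -1.   2.3] q [-0.71, 0.73, 1.21, 0.53, 1.87, 0.67]
lower inner tip: u -0.2172 z 0.0526
```

View pics/s14c.png

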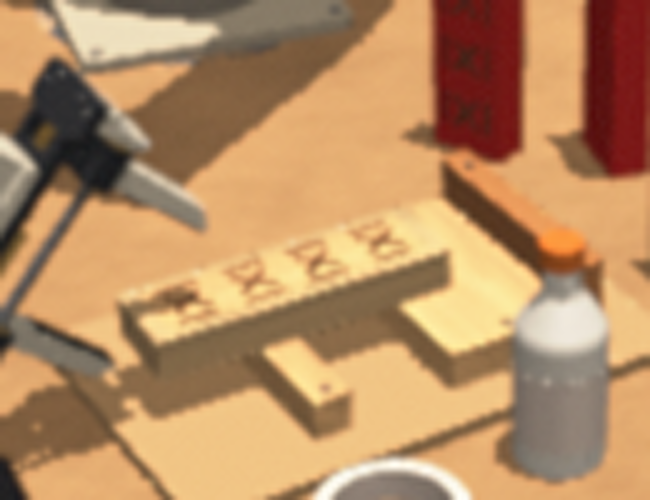

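```bash
python3 - <<'E'
from lo import *
from kin import fitk,ik
vv,_=fitk()
ju=np.array([np.cos(JY),np.sin(JY),0])
s,p,R0=state()
h=np.r_[J,0]+(-.22)*ju+.01*np.array([-ju[1],ju[0],0]); h[2]=.22; print(h)
for sg in (90,-90):
    Rt=mkR(JY,0,-1)*R.from_euler('y',sg,degrees=True)
    q,e=ik(h,Rt,vv,s["q"]); print(sg,q.round(2),e)
    plan(h,Rt,12)
E
```

```text
[ 0.57138628 -0.24736562  0.22      ]
90 [-0.49  0.21  1.43  0.    1.5   2.44] 2.13190816111819e-08
N 12 row: [-0.0025, -0.0117, -0.0005] [3.25, 6.85, 3.08]
-90 [-0.49  0.21  1.43 -0.    1.5  -0.7 ] 1.3694452127843705e-08
N 12 row: [0.0015, -0.012, 0.0004] [3.11, -7.15, -3.28]
```

Emit:
carry_out(
  motion=[0, -0.025, 0, 0, 0, 0, 1, 0, -0.03, 0, 0, 0, 0, 0.6, 0, -0.025, 0, 3.1, -7.1, -3.3, 0.2, 0, -0.02, 0, 3.1, -7.1, -3.3, -0.1, 0, -0.01, 0, 3.1, -7.1, -3.3, -0.1],
)

```text
t: 9.65
tool_pos: [0.5646, -0.2612, 0.1763]
orientation: [-0.619, 2.453, -1.144]
force: [0.3, 0.4, -0.0]
opening: 0.0658
```

```bash
cat > pp.py <<'E'
from lo import *
import sys
ju=np.array([np.cos(JY),np.sin(JY),0]); jv=np.array([-ju[1],ju[0],0])
RP=mkR(JY,0,-1)*R.from_euler('y',-90,degrees=True)
def jt(x,y,z): return np.r_[J,0]+x*ju+y*jv+np.array([0,0,z])
def prep():
    s,p,R0=state(); d=p-np.r_[J,0]; print("t",round(s["t"],2),"jig",(d@ju).round(4),(d@jv).round(4),p[2].round(4),"err deg",np.degrees((R0.inv()*RP).as_rotvec()).round(2),"open",round(s["opening"],4),"F along ju",np.round([s["force"]@ju,s["force"]@jv,s["force"][2]],2),"q",s["q"].round(2).tolist())
E
python3 - <<'E'
from pp import *
prep(); plan(jt(-.22,.01,.22),RP,9)
E
```

```text
t 9.65 jig -0.2322 0.0195 0.1763 err deg [ 28.05 -64.3  -29.33] open 0.0658 F along ju [ 0.36 -0.33 -0.  ] q [-0.69, 0.76, 0.93, 0.34, 2.04, 0.33]
N 9 row: [-0.0028, -0.0043, -0.0015] [3.12, -7.14, -3.26]
```

Emit:
carry_out(
  motion=[-0.003, -0.004, -0.0015, 3.1, -7.1, -3.3, -0.1, -0.003, -0.004, -0.0015, 3.1, -7.1, -3.3, -0.1, -0.003, -0.004, -0.0015, 3.1, -7.1, -3.3, -0.1, -0.003, -0.004, -0.0015, 3.1, -7.1, -3.3, -0.1, -0.003, -0.004, -0.0015, 3.1, -7.1, -3.3, -0.1],
)

```text
t: 10.15
tool_pos: [0.5767, -0.26, 0.2047]
orientation: [-1.079, 1.675, -1.147]
force: [-0.2, 0.9, 0.4]
opening: 0.0418
```

```bash
python3 - <<'E'
from pp import *
prep(); plan(jt(-.22,.01,.22),RP,4)
E
```

```text
t 10.15 jig -0.2335 0.0074 0.2047 err deg [ 12.09 -28.09 -12.34] open 0.0418 F along ju [0.92 0.03 0.37] q [-0.55, 0.51, 1.12, 0.08, 1.8, -0.26]
N 4 row: [-0.0035, -0.0032, -0.0022] [3.02, -7.02, -3.09]
```

Emit:
carry_out(
  motion=[-0.0035, -0.003, -0.002, 3.1, -7.1, -3.1, -0.1, -0.0035, -0.003, -0.002, 3.1, -7.1, -3.1, -0.1, -0.0035, -0.003, -0.002, 3.1, -7.1, -3.1, -0.1, -0.0035, -0.003, -0.002, 3, -6.9, -3, -0.1, 0, 0, 0, 0, 0, 0, -0.1],
)

```text
t: 10.65
tool_pos: [0.5738, -0.2462, 0.2258]
orientation: [-1.303, 1.023, -1.056]
force: [-0.5, -0.7, 0.2]
opening: 0.0415
```

```bash
python3 - <<'E'
from pp import *
prep()
for c in ("top","scene"):
    im=imaging.read_camera(c); cv2.imwrite(f"pics/{c}20.png",im)
t=cv2.imread("pics/top20.png")[190:310,230:390]; cv2.imwrite("pics/t20.png",cv2.resize(t,None,fx=5,fy=5,interpolation=cv2.INTER_CUBIC))
t=cv2.imread("pics/scene20.png")[190:290,240:370]; cv2.imwrite("pics/s20.png",cv2.resize(t,None,fx=6,fy=6,interpolation=cv2.INTER_CUBIC))
E
```

```text
t 10.65 jig -0.2193 0.0074 0.2258 err deg [-0.92  1.15  0.73] open 0.0415 F along ju [-0.61  0.62  0.16] q [-0.49, 0.18, 1.45, 0.0, 1.49, -0.71]
```

View pics/t20.png

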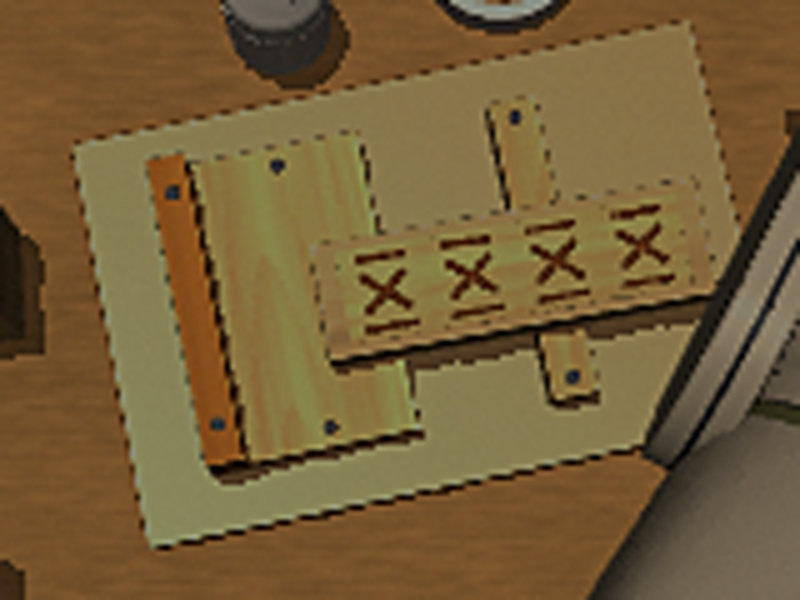

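View pics/s20.png

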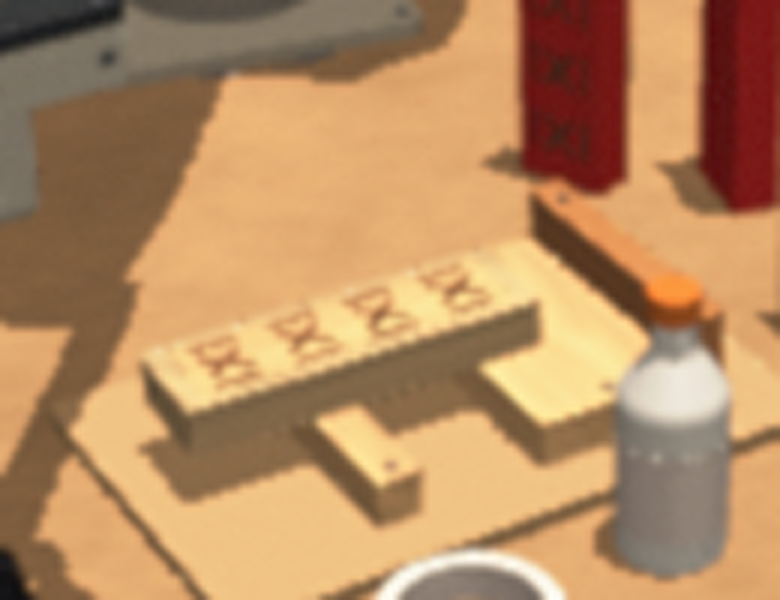

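```bash
python3 - <<'E'
from pp import *
ct=lambda a:np.array(a)/5+[230,190]-.4
cs=lambda a:np.array(a)/6+[240,190]-.4
# model: x along z_lamp reversed (foot at 0, head at -0.2 in jig-x sense), y along jig y
P=[(0,-.03,.07),(0,.03,.07),(-.2,-.03,.07),(-.2,.03,.07)]
lt=[("top",P,ct([(313,245),(330,360),(697,178),(715,294)]))]
ls=[("scene",[P[3],P[2],P[0]],cs([(145,355),(190,415),(540,305)]))]
jt_=[(.17,-.11,.012),(.17,.11,.012),(-.17,-.11,.012)]
jo=[("top",jt_,ct([(75,147),(152,546),(690,22)]))]
for n,o in (("top",lt),("scene",ls),("jigtop",jo)):
    l,res=fit(o,[.5,.02,1.75]); d=np.r_[l[:2]-J,0]
    print(n,l.round(4),"in jig x,y",(d@ju).round(4),(d@jv).round(4),"yaw",np.degrees(l[2]-JY).round(2),res.tolist())
plan(jt(-.175,.018,.06),RP,10)
E
```

```text
top [0.5123 0.0249 1.7423] in jig x,y 0.0586 0.012 yaw -2.03 [[-0.7, -0.1], [-0.1, 0.1], [-0.0, 0.2], [0.9, -0.1]]
scene [0.522  0.0257 1.7367] in jig x,y 0.0574 0.0023 yaw -2.34 [[-0.7, 0.2], [-0.1, -0.0], [1.0, -0.4]]
jigtop [ 0.5331 -0.0311  1.7767] in jig x,y -0.0005 0.003 yaw -0.05 [[-0.4, -0.5], [-0.2, 1.0], [0.6, -0.4]]
N 10 row: [-0.0047, 0.0165, -0.0012] [-0.08, 0.08, 0.06]
```

Emit:
carry_out(
  motion=[-0.004, 0.02, -0.001, -0.1, 0.1, 0, -0.1, -0.004, 0.02, -0.001, -0.1, 0.1, 0, -0.1, -0.004, 0.02, -0.001, -0.1, 0.1, 0, -0.1, -0.004, 0.02, -0.001, -0.1, 0.1, 0, -0.1, -0.004, 0.02, -0.001, -0.1, 0.1, 0, -0.1],
)

```text
t: 11.25
tool_pos: [0.571, -0.2347, 0.1269]
orientation: [-1.294, 1.058, -1.079]
force: [0.1, 0.2, -0.4]
opening: 0.0419
```

```bash
python3 - <<'E'
from pp import *
prep(); plan(jt(-.165,.018,.057),RP,5)
E
```

```text
t 11.25 jig -0.2075 0.0077 0.1269 err deg [-0.39 -0.97  0.58] open 0.0419 F along ju [ 0.23 -0.12 -0.37] q [-0.47, 0.24, 1.57, -0.0, 1.32, -0.66]
N 5 row: [-0.0086, 0.0139, -0.0022] [-0.08, -0.19, 0.12]
```

Emit:
carry_out(
  motion=[-0.0075, 0.015, -0.002, 0, -0.2, 0.1, -0.1, -0.0075, 0.015, -0.002, 0, -0.2, 0.1, -0.1, -0.0075, 0.015, -0.002, 0, -0.2, 0.1, -0.1, -0.0075, 0.015, -0.002, 0, -0.2, 0.1, -0.1, -0.0075, 0.01, -0.002, 0, -0.2, 0.1, -0.1],
)

```text
t: 11.75
tool_pos: [0.5534, -0.1993, 0.0498]
orientation: [-1.293, 1.062, -1.059]
force: [0.5, -0.3, 0.9]
opening: 0.042
```

```bash
python3 snap.py s21 230 180 130 100 5; python3 - <<'E'
from pp import *
prep(); plan(jt(-.145,.018,.055),RP,5)
E
```

```text
t 11.8 jig -0.1675 0.0189 0.0479 err deg [ 0.01 -0.39 -0.34] open 0.0423 F along ju [ 1.39  0.31 -2.29] q [-0.43, 0.27, 1.7, 0.01, 1.18, -0.64]
N 5 row: [-0.0045, -0.0014, 0.0002] [0.0, -0.08, -0.07]
```

View pics/s21c.png

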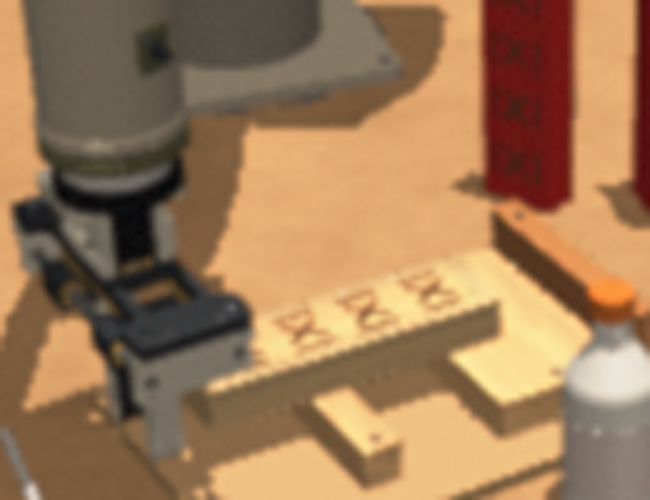

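Emit:
carry_out(
  motion=[-0.004, -0.003, 0, 0, -0.1, -0.1, -0.1, -0.005, -0.002, 0, 0, 0, 0, -0.1, -0.005, -0.001, 0, 0, 0, 0, -0.1, -0.005, 0, 0, 0, 0, 0, -0.1, -0.005, 0, 0, 0, 0, 0, -0.1],
)

```text
t: 12.3
tool_pos: [0.5486, -0.1734, 0.0573]
orientation: [-1.294, 1.057, -1.06]
force: [0.6, -1.4, -1.1]
opening: 0.0418
```

```bash
python3 - <<'E'
from pp import *
prep(); plan(jt(-.115,.016,.055),RP,5)
E
```

```text
t 12.3 jig -0.1429 0.0171 0.0573 err deg [-0.21 -0.28 -0.05] open 0.0418 F along ju [-1.45 -0.3  -1.14] q [-0.4, 0.22, 1.73, 0.0, 1.19, -0.6]
N 5 row: [-0.0056, 0.0005, 0.0002] [-0.04, -0.06, -0.01]
```

Contact is made (about 1.5 N along the jig's x). I'll keep pushing.

Emit:
carry_out(
  motion=[-0.005, 0.0003, 0, 0, 0, 0, -0.1, -0.005, 0.0003, 0, 0, 0, 0, -0.1, -0.005, 0.0003, 0, 0, 0, 0, -0.1, -0.005, 0.0003, 0, 0, 0, 0, -0.1, -0.005, 0.0003, 0, 0, 0, 0, -0.1],
)

```text
t: 12.8
tool_pos: [0.5446, -0.1482, 0.0576]
orientation: [-1.294, 1.054, -1.064]
force: [0.2, -2.5, 3.4]
opening: 0.0418
```

```bash
python3 snap.py s22 240 180 130 100 5;python3 - <<'E'
from pp import *
prep()
E
```

```text
t 12.85 jig -0.1167 0.0158 0.0575 err deg [-0.36 -0.28  0.11] open 0.0415 F along ju [-1.24 -0.85  0.48] q [-0.36, 0.19, 1.77, 0.0, 1.18, -0.56]
```

View pics/s22c.png

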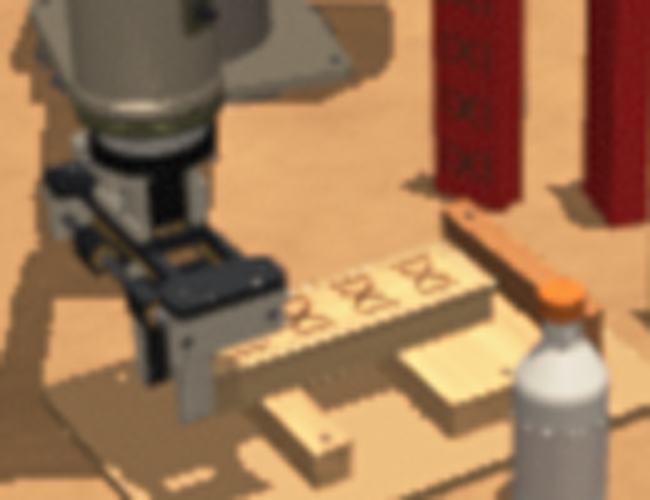

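Emit:
carry_out(
  motion=[-0.004, 0.0003, 0, 0, 0, 0, -0.1, -0.004, 0.0003, 0, 0, 0, 0, -0.1, -0.003, 0.0003, 0, 0, 0, 0, -0.1, -0.003, 0.0003, 0, 0, 0, 0, -0.1, -0.002, 0.0003, 0, 0, 0, 0, -0.1],
)

```text
t: 13.35
tool_pos: [0.5424, -0.1319, 0.0574]
orientation: [-1.294, 1.051, -1.067]
force: [1.5, -4.5, 4.3]
opening: 0.0418
```

```bash
python3 snap.py s23 240 180 130 100 5;python3 - <<'E'
from pp import *
prep()
E
```

```text
t 13.4 jig -0.1007 0.0147 0.0573 err deg [-0.5  -0.28  0.27] open 0.0417 F along ju [-4.1   0.28  3.1 ] q [-0.33, 0.17, 1.79, 0.0, 1.17, -0.53]
```

View pics/s23c.png

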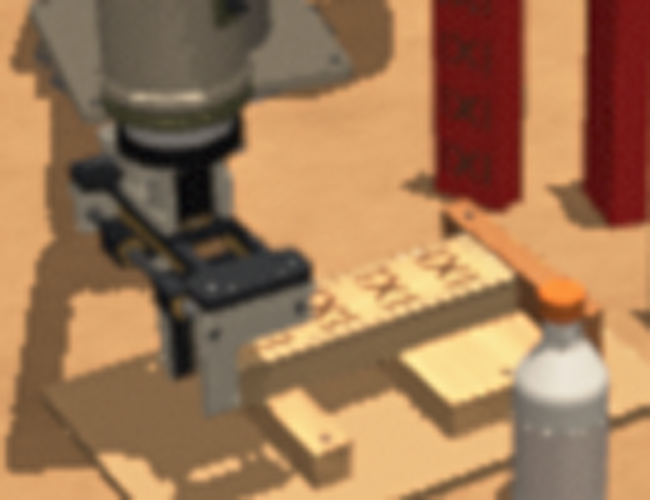

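Emit:
carry_out(
  motion=[-0.001, 0, 0, 0, 0, 0, -0.1, -0.001, 0, 0, 0, 0, 0, -0.1, -0.001, 0, 0, 0, 0, 0, -0.1, -0.001, 0, 0, 0, 0, 0, -0.1, -0.001, 0, 0, 0, 0, 0, -0.1],
)

```text
t: 13.9
tool_pos: [0.5419, -0.1287, 0.0573]
orientation: [-1.296, 1.048, -1.07]
force: [2.4, -8.9, -0.2]
opening: 0.0415
```

```bash
python3 snap.py s24 280 190 100 75 7;python3 - <<'E'
from pp import *
prep()
E
```

```text
t 13.95 jig -0.0979 0.0145 0.0573 err deg [-0.55 -0.31  0.51] open 0.0416 F along ju [-8.55 -0.48  0.51] q [-0.32, 0.17, 1.79, -0.0, 1.17, -0.52]
```

View pics/s24c.png

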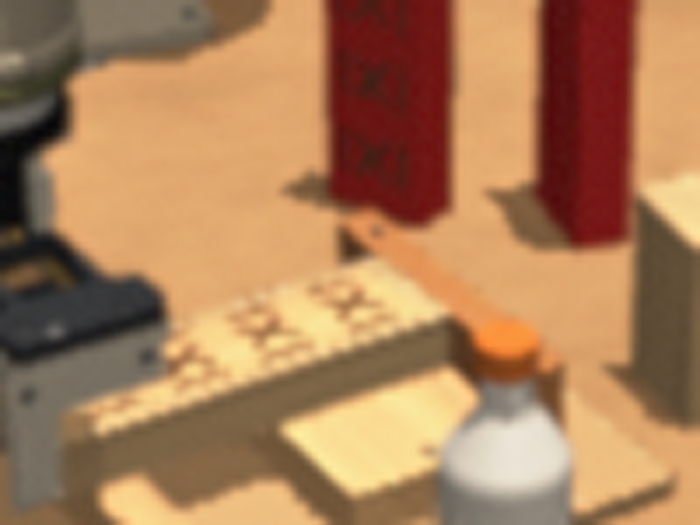

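Emit:
carry_out(
  motion=[-0.0012, 0, 0, 0, 0, 0, -0.1, -0.0012, 0, 0, 0, 0, 0, -0.1, 0.005, 0, 0, 0, 0, 0, -0.1, 0.015, 0, 0, 0, 0, 0, -0.1, 0.02, -0.005, 0, 0, 0, 0, -0.1],
)

```text
t: 14.45
tool_pos: [0.5474, -0.1658, 0.0598]
orientation: [-1.299, 1.051, -1.065]
force: [-0.0, -0.4, -0.1]
opening: 0.0418
```

Emit:
carry_out(
  motion=[0.025, -0.01, 0, 0, 0, 0, -0.1, 0.03, -0.02, 0, 0, 0, 0, -0.1, 0.03, -0.03, 0, 0, 0, 0, -0.1, 0.03, -0.03, 0, 0, 0, 0, -0.1, 0, 0, 0, 0, 0, 0, -0.1],
)

```text
t: 14.95
tool_pos: [0.5678, -0.2844, 0.1485]
orientation: [-1.299, 1.06, -1.056]
force: [0.8, -0.6, 0.9]
opening: 0.0421
```

```bash
python3 - <<'E'
from pp import *
prep()
for c in ("top","scene"):
    im=imaging.read_camera(c); cv2.imwrite(f"pics/{c}30.png",im)
t=cv2.imread("pics/top30.png")[190:310,230:390]; cv2.imwrite("pics/t30.png",cv2.resize(t,None,fx=5,fy=5,interpolation=cv2.INTER_CUBIC))
t=cv2.imread("pics/scene30.png")[190:290,240:370]; cv2.imwrite("pics/s30.png",cv2.resize(t,None,fx=6,fy=6,interpolation=cv2.INTER_CUBIC))
E
```

```text
t 14.95 jig -0.2555 0.0211 0.1485 err deg [ 0.08 -0.18 -0.1 ] open 0.0421 F along ju [-0.75 -0.66  0.94] q [-0.55, 0.28, 1.48, 0.0, 1.38, -0.75]
```

View pics/t30.png

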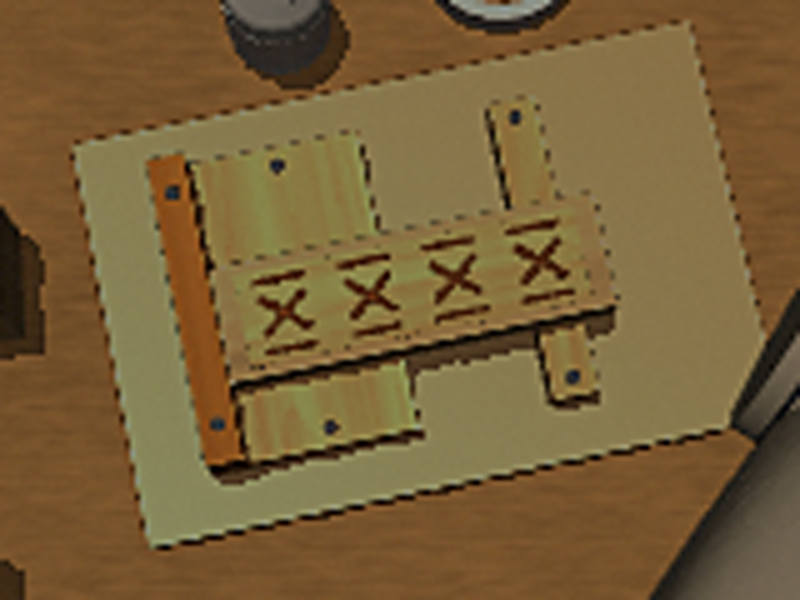

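View pics/s30.png

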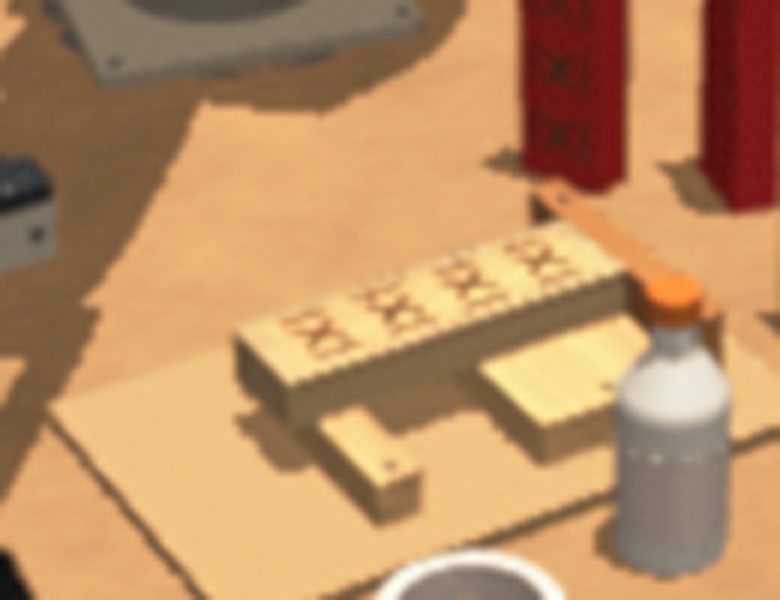

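View pics/scene30.png

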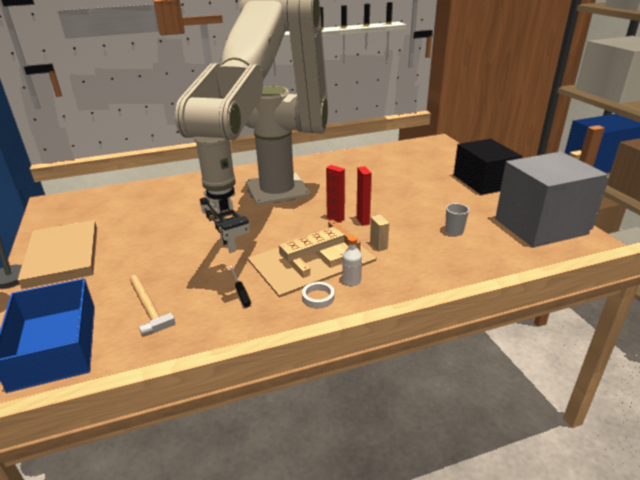

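```bash
python3 - <<'E'
from pp import *
ct=lambda a:np.array(a)/5+[230,190]-.4
cs=lambda a:np.array(a)/6+[240,190]-.4
P=[(0,-.03,.07),(0,.03,.07),(-.2,-.03,.07),(-.2,.03,.07)]
for n,o in (("top",[("top",P,ct([(214,267),(232,381),(597,195),(615,309)]))]),("scene",[("scene",[P[3],P[2],P[0]],cs([(237,338),(288,387),(628,275)]))])):
    l,res=fit(o,[.5,.05,1.77]); d=np.r_[l[:2]-J,0]
    print(n,"in jig",(d@ju).round(4),(d@jv).round(4),"yaw",np.degrees(l[2]-JY).round(2),res.tolist())
E
```

```text
top in jig 0.1097 0.0126 yaw -1.18 [[-0.8, -0.2], [-0.3, 0.2], [0.1, -0.1], [1.3, 0.0]]
scene in jig 0.1073 0.002 yaw -0.2 [[-0.4, -0.6], [0.2, 0.6], [0.2, -0.1]]
```

All measures are within limits, the arm is clear, and the bystanders look unmoved. I'm handing in.

```bash
python3 -c "
from plant import robot
print(robot.close_job())"
```

```text
the job is handed in; nothing more can be done
None
```

The lamp body is down across both bearers with its fretwork face up and its foot against the stop strip. The job was handed in at about 15 s of the 59 s; it reports no verdict.

**How it was done**
- **Tipping:** I set the fingers loosely on either side of the head and swung the tool about the heel edge, so the finger on the plain face bore the lamp body all the way down. I then drew that finger out past the head.
- **Pushing:** I pushed the head end with both fingertips spread to about 42 mm until the foot met the stop. The last force I read was about 8.5 N. I then added two small pushes of about 1 mm, without a reading, and moved clear.

**Last checks**

| Check | Top camera | Scene camera | Allowed |
|---|---|---|---|
| Foot along jig x | 109.7 mm | 107.3 mm | 104 to 115 mm |
| Sideways offset | 13 mm | 2 mm | 60 mm either way |
| Out of square | 1.2° | 0.2° | 4° |

- **Cameras disagree:** the two sideways offsets differ by about 10 mm, as they did in every earlier fit. Both are well inside the limit.
- **Checked by eye only:** in the final pictures the lamp body lies flat on both bearers, nothing else appears to have moved, and the gripper is clear. I did not measure the face-up angle, the lamp body's height or the bystanders' positions.

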